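Follow a tagged vial on a coasting autosampler carousel

TASK

Check that the sampler's vial carousel runs freely: push its black post to set it turning, either way round, at about one turn in 5 seconds (never faster than one in 3), and let go. While it coasts untouched, bring the gripper promptly over the orange-capped vial and travel with it, the tool point staying within 2 cm of it sideways and about 6 cm above its cap, for at least 5 seconds before it slows to a turn in 15 seconds, and on until it has run down to a standstill by itself. Finish with the gripper still hovering there, touching nothing, and leave the loose things on the bench where they are.

Things in the scene. Friction and masses are not known exactly. Their poses are not given: they have to be found in the camera images.
- sampler: White autosampler, fixed to the bench, 250 x 250 mm and 50 mm high, with a grey collar to 60 mm; origin under its centre on the bench, z up. It carries the carousel: an aluminium disc 220 mm across whose top face is 82 mm above the bench, turning on a low-friction upright axle through the sampler's centre, with no stops. The carousel is balanced: it has no preferred angle.
- carousel (a joint): Angle of the carousel about its upright axle, rad, growing anticlockwise seen from above; counts on over whole turns, starts anywhere. Nominal carousel: 0.9 kg with inertia about 0.005 kg m2 (may differ by a third), bearing drag 0.0004 N m s/rad plus 0.00027 N m dry friction, so a push to 1.2 rad/s coasts down in about 10 to 20 s. Vials and post are fixed in the disc.
- vial_cap (a point): Centre of the top of the orange cap of the tagged vial (amber glass, cap 32 mm across), the only orange one; 90 mm from the axle, straight across from the post; 45 mm above the disc, 127 mm above the bench. The other vials (white caps, 23 mm across, 30 mm above the disc) stand in an inner ring at 50 mm radius and, at 90 mm radius, at 42 and 80 degrees on both sides of the orange one.
- post_top (a point): Centre of the top of the black push post, a 20 mm thick upright cylinder standing 60 mm above the disc (top 142 mm above the bench), 90 mm from the axle. It may be pushed sideways with the closed fingers; the rim within 85 degrees on both sides of it is free of vials.
- hub_top (a point): Top centre of the grey hub (36 mm across, 25 mm above the disc), on the carousel's axle.
- medium_bottle: Bottle with blue cap, 68 mm across, 150 mm tall, loose bystander; origin under its centre.
- jar: Jar, 70 mm across, 90 mm tall, loose bystander; origin under its centre.
- beaker: Glass beaker, 72 mm across, 90 mm tall, loose bystander; origin under its centre.
- tip_box: Blue pipette tip box, 120 x 80 x 60 mm, loose bystander; origin under its centre.
- dishes: Stack of clear dishes, 90 mm across, 43 mm tall, loose bystander; origin under its centre.

How it is judged:
By the outcome, as a careful person would: the job done as asked, in the order asked, and still so for the second after the job is handed in, with the robot touching nothing.
It also fails if it takes over 72 s, if anything falls off the work surface, if the arm or the gripper's body presses on something with over 40 N, if the wrist force passes 120 N, or if a joint passes its speed limit or range.

ROBOT

A 6-joint arm with a two-finger parallel gripper is mounted at the origin on the work surface. World frame = base frame: x ahead of the robot, y to its left, z up, the work surface at z = 0. Lengths are in m, angles in degrees, forces in N, time in s.
With the tool pointing down it reaches from about 0.35 to 0.875 m from the base axis. Payload 4.2 kg.
Tool frame: the origin (TCP) lies between the finger pads, 19 mm behind the fingertips; this is the grasp point; z points along the fingers, y is the line along which they close (so a half turn about z gives the same grasp; the last joint's range is limited). The gripper opens to 87 mm and grips with 3 to 60 N. Pads are 19 mm wide; open, the fingers measure 117 mm over their backs; the gripper's body (75 mm by 190 mm) begins 51 mm behind the grasp point.
Start: joints at [14.817, 22.042, 0.453, 0, -68.411, -14.817], TCP at [0.625, 0, 0.241] pointing down, gripper open.
Joint ranges: [-179.83, 179.83], [-69.29, 118.12], [-61.27, 80.66], [-181.25, 117.63], [-171.15, -9.14], [-177.46, 177.46]. Speed limits (degrees/s): [159.86, 159.86, 180, 180, 180, 180].

INTERFACE

Orientations are given as a 3x3 rotation matrix whose columns are the frame's x, y, z axes.
In Python, from station import * gives the robot as it stands.
- The arm moves only by the tool move_arm, never from a script. Its argument "targets" is text: rows parted by semicolons, each of 4 numbers parted by spaces: the shift along the world's x, y, z in units of 25 mm (1.0 is 25 mm), then the turn about the world's z in units of 5 degrees (1.0 is 5 degrees). In form: tx ty tz spin; .... A call has 1 to 10 rows; each row shifts and turns the commanded pose from where the row before left it; what a row does not reach is not made up. A row lasts 1/12 s, in which the tool goes at most 41.7 mm and 7.16 degrees, less where a joint would pass 70% of its speed; a pose out of reach is approached as far as the arm can. A call is refused whole if a number of a shift passes 1 or a number of a turn 1, either way. A call with a gripper value outside its range is refused whole. "gripper" is the finger opening in mm, from 0 to 87, set as the call begins (left out, the last holds). The fingers move at their own pace and stop on an object; the grip force is fixed at half the most. Time passes only in rows, so rows that do not move let the fingers close. It gives the time, the measured TCP pose, the force, the opening and the grip force at its end, in the units of the state.
- sense(): the state, without advancing time (a new reading comes with each control period).
- capture(name): name is "scene" or "side" or "wrist"; returns a dict with "image" (420x560x3 uint8, blue, green, red), "fx", "fy", "cx", "cy" (pixels), "world_from_camera" (4x4, takes a point from camera to world coordinates); the wrist camera has in their place "hand_eye" (4x4, takes a point from camera to tool coordinates, whose origin is the TCP and whose axes are the flange's). Camera axes: x right, y up, looking along -z (the intrinsics and any distortion apply to the point x, -y, -z); pixel columns grow to the right and rows downward; lengths in m; the calibration is good to about 2 mm. A picture is of the moment at which its call begins: read the wrist's pose just before it. There is no depth.
- finish_job(): hands the job in; it is judged then, once.
The state is a dict: "time_s": time; "joints": joint angles; "joint_velocities": joint speeds; "effort": joint torques, N m; "tcp_pos": TCP position; "ee_rot": TCP orientation; "wrist_force": force on the tool from outside, world axes, zero at the start; "moment": the same for the moment, N m; "gripper_width": opening from 0.0 (shut) to 1.0 (fully open); "gripper_force": force on a finger pad.
Only numpy, scipy, OpenCV 4.12 (cv2) and the standard library are available. Lean on these libraries where they do the work, as an engineer would, in place of code of your own. Each camera call takes 0.05 s, during which the arm holds its last target. There are 200 camera calls.

## Working session

There is one attempt and no reset: what is moved stays moved. The work goes in short steps, Python scripts to look and compute and a tool call to move; the robot and the scene stay as the last step left them, time stands still between calls to the robot, and variables do not carry over. Pictures are saved under pics/ and viewed, at most 10 in all, crops included, and the job is handed in when it is done.

Besides the shell and the picture viewer there is one more tool, called after "Request:" as name(argument=value, ...) on one line, values as JSON. move_arm: Moves the arm, as the interface text tells. Its arguments: {"type":"object","properties":{"targets":{"type":"string"},"gripper":{"type":"number"}},"required":["targets"]}

```bash
mkdir -p pics; ls; python3 - <<'E'
from station import *
import cv2,numpy as np
s=sense();print(s['time_s'],s['tcp_pos'],s['ee_rot'])
a=capture("scene");b=capture("side")
cv2.imwrite("pics/a.png",a["image"]);cv2.imwrite("pics/b.png",b["image"])
import pickle;pickle.dump((a,b),open("ab.pkl","wb"))
for c in(a,b):print({k:v for k,v in c.items() if k!="image"})
E
```

```text
pics
0.0 [6.24442678e-01 1.64496894e-05 2.40150669e-01] [[-1.95417425e-04 -9.99997563e-01 -2.19916990e-03]
 [-9.99999973e-01  1.95697278e-04 -1.27039647e-04]
 [ 1.27469709e-04  2.19914502e-03 -9.99997574e-01]]
{'fx': 411.57415326999404, 'fy': 411.57415326999404, 'cx': 278.9782652064571, 'cy': 211.87433425673686, 'world_from_camera': array([[-0.23886856, -0.82601887,  0.51052388,  1.04791285],
       [ 0.97099865, -0.20868712,  0.11666752,  0.11329672],
       [ 0.01017019,  0.5235862 ,  0.851912  ,  1.03964626],
       [ 0.        ,  0.        ,  0.        ,  1.        ]])}
{'fx': 427.3390905313994, 'fy': 427.3390905313994, 'cx': 275.7586809020153, 'cy': 207.71656043133453, 'world_from_camera': array([[-0.90976102,  0.29046225, -0.29659158,  0.09478659],
       [-0.41509317, -0.64630508,  0.64030259,  0.8614747 ],
       [-0.00570491,  0.70563547,  0.70855207,  1.07562809],
       [ 0.        ,  0.        ,  0.        ,  1.        ]])}
```

View pics/a.png

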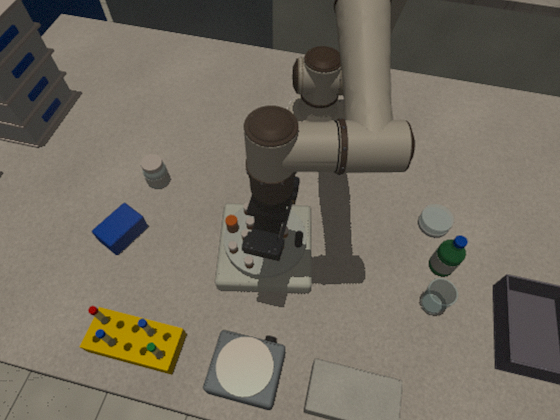

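View pics/b.png

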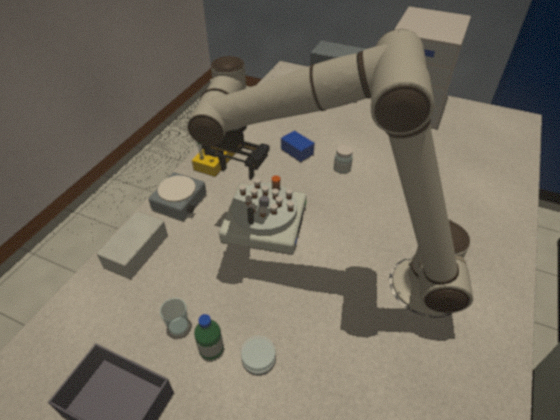

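Scene view: the orange cap is at about (231,223) and the black post top at (299,236). Side view: the cap is at (276,181) and the post at (250,210). The gripper hovers over the carousel and the bystanders are well away. Next I'll measure these points.

```bash
cat > h.py <<'E'
import cv2,numpy as np
def ray(c,u,v):
    T=c["world_from_camera"]
    d=T[:3,:3]@np.array([(u-c["cx"])/c["fx"],-(v-c["cy"])/c["fy"],-1]);return T[:3,3],d/np.linalg.norm(d)
def plane(c,u,v,z):
    o,d=ray(c,u,v);return o+d*(z-o[2])/d[2]
def tri(r1,r2):
    A=0;b=0
    for o,d in(r1,r2):
        P=np.eye(3)-np.outer(d,d);A=A+P;b=b+P@o
    p=np.linalg.solve(A,b);return p,[np.linalg.norm((np.eye(3)-np.outer(d,d))@(p-o)) for o,d in(r1,r2)]
def orange(im,roi=None):
    h=cv2.cvtColor(im,cv2.COLOR_BGR2HSV);m=cv2.inRange(h,(3,150,90),(16,255,255))
    n,l,s,c=cv2.connectedComponentsWithStats(m);
    return [(s[i][:5].tolist(),c[i].round(1)) for i in range(1,n) if s[i][4]>15]
E
python3 - <<'E'
import pickle,cv2,numpy as np
from h import *
a,b=pickle.load(open("ab.pkl","rb"))
oa=orange(a["image"]);ob=orange(b["image"]);print(oa,ob)
for c,o in((a,oa),(b,ob)):
    for s,p in o: print(plane(c,*p,.12))
cv2.imwrite("pics/c.png",np.hstack([cv2.resize(a["image"][195:300,205:325],(400,350),interpolation=2),cv2.resize(b["image"][165:260,212:322],(400,350),interpolation=2)]))
E
```

```text
[([226, 215, 11, 11, 96], array([230.9, 220.1]))] [([272, 176, 8, 7, 44], array([275.6, 178.9]))]
[ 0.55153085 -0.12729982  0.12      ]
[ 0.55240628 -0.12706462  0.12      ]
```

View pics/c.png

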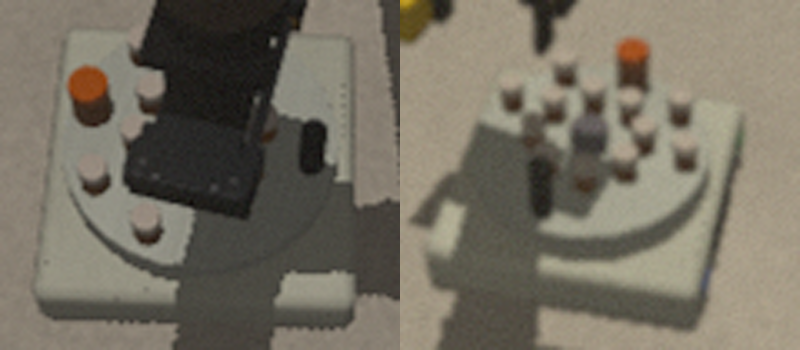

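The crop shows the scene post top at about (299.2,233), the side post top at about (251,208.5), and the side hub top at about (264,198). I'll triangulate these.

```bash
python3 - <<'E'
import pickle
from h import *
a,b=pickle.load(open("ab.pkl","rb"))
print(tri(ray(a,230.9,220.1),ray(b,275.6,178.9)))
print(tri(ray(a,299.2,233.1),ray(b,251,208.4)))
O=(plane(a,230.9,220.1,.125)+plane(b,275.6,178.9,.125))/2
P=(plane(a,299.2,233.1,.142)+plane(b,251,208.4,.142))/2
print(O,P,plane(a,299.2,233.1,.142),np.linalg.norm((O-P)[:2]),(O+P)/2,plane(b,264,198,.107))
E
```

```text
(array([ 0.55206026, -0.12690289,  0.12051988]), [np.float64(0.0003159298991940552), np.float64(0.00031592989919401634)])
(array([0.55544075, 0.05229755, 0.14038654]), [np.float64(0.001863652580617039), np.float64(0.001863652580617001)])
[ 0.55212078 -0.12394208  0.125     ] [0.55583286 0.05278182 0.142     ] [0.55775062 0.0538252  0.142     ] 0.17676288319605094 [ 0.55397682 -0.03558013  0.1335    ] [ 0.55399278 -0.03891556  0.107     ]
```

Request:
move_arm(targets="-0.3 1 0 0;-0.3 1 0 0;0 0.1 0 0;0 0 0 0;0 0 0 0;0 0 0 0;0 0 0 0", gripper=0)

```text
time_s: 0.68
tcp_pos: [0.6101, 0.0518, 0.2411]
ee_rot: [[-0.001, -1.0, -0.0], [-1.0, 0.001, -0.0], [0.0, 0.0, -1.0]]
wrist_force: [-0.5, -1.0, 0.7]
gripper_width: 0.552
gripper_force: 0.0
```

```bash
python3 - <<'E'
from station import *
import cv2,numpy as np
s=sense();print(s['time_s'],s['tcp_pos'],s['gripper_width'],s['joints'],s['wrist_force'])
w=capture("wrist");print({k:v for k,v in w.items() if k!="image"})
a=capture("scene")
cv2.imwrite("pics/w1.png",w["image"]);cv2.imwrite("pics/a1.png",cv2.resize(a["image"][180:310,195:335],(560,520),interpolation=2))
E
```

```text
0.6833 [0.61012249 0.05175056 0.2410667 ] 0.5524291778493357 [ 1.99775628e+01  2.08231707e+01 -1.43658281e+00  2.81793893e-03
 -6.77586175e+01 -2.00386891e+01] [-0.47351591 -1.03611819  0.71212947]
{'fx': 334.04845959667466, 'fy': 334.04845959667466, 'cx': 272.9050330844243, 'cy': 211.27419320950145, 'hand_eye': array([[-1.47310794e-03,  9.60583954e-01,  2.77986146e-01,
         7.52879435e-02],
       [ 9.99998890e-01,  1.47678781e-03,  1.96152349e-04,
         1.76817865e-04],
       [-2.22105752e-04,  2.77986127e-01, -9.60585063e-01,
        -1.44387940e-01],
       [ 0.00000000e+00,  0.00000000e+00,  0.00000000e+00,
         1.00000000e+00]])}
```

View pics/w1.png

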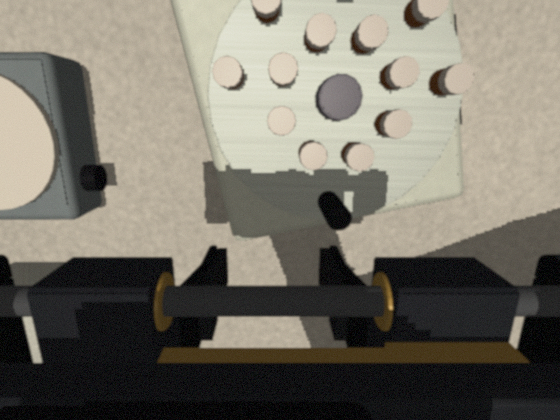

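View pics/a1.png

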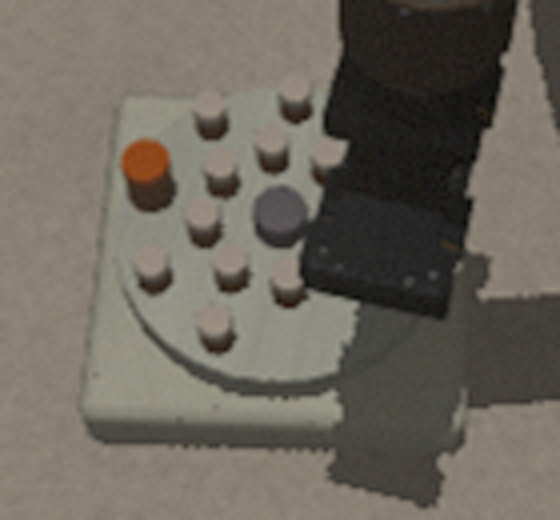

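The wrist view shows the hub at (340,97) and the post top at (329,198). The scene crop shows the hub top at about full-image (265,233) and the orange cap at about (231.5,219.5). Next, a hub fix and tracking helper.

```bash
cat >> h.py <<'E'
def wcam(w,s):
    M=np.eye(4);M[:3,:3]=s["ee_rot"];M[:3,3]=s["tcp_pos"]
    return dict(w,world_from_camera=M@w["hand_eye"])
E
python3 - <<'E'
import pickle
from station import *
from h import *
s=sense();w=capture("wrist");c=wcam(w,s);a,b=pickle.load(open("ab.pkl","rb"))
print("hub",plane(c,340,97,.107),plane(a,265,233,.107),plane(b,264,198,.107),tri(ray(c,340,97),ray(a,265,233)))
print("post",plane(c,329,198,.142),tri(ray(c,329,198),ray(b,251,208.4)),tri(ray(c,329,198),ray(a,299.2,233.1)))
E
```

```text
hub [ 0.55669979 -0.03674005  0.107     ] [ 0.55989887 -0.03409412  0.107     ] [ 0.55399278 -0.03891556  0.107     ] (array([ 0.55434654, -0.03655517,  0.09592511]), [np.float64(0.0007510059858090455), np.float64(0.0007510059858090232)])
post [0.56781088 0.03669315 0.142     ] (array([0.56331536, 0.03944482, 0.12653105]), [np.float64(0.0021145438187479748), np.float64(0.002114543818747844)]) (array([0.55998042, 0.04651347, 0.13280649]), [np.float64(0.009380981154173886), np.float64(0.009380981154173922)])
```

Request:
move_arm(targets="-0.2 -0.1 0 -1;-0.2 -0.1 0 -1;-0.2 -0.05 0 -1;-0.1 0 0 -1;0 0 -0.6 -0.8;0 0 -0.8 0;0 0 -0.8 0;0 0 -0.8 0;0 0 -0.8 0;0 0 -0.4 0", gripper=0)

```text
time_s: 1.67
tcp_pos: [0.5912, 0.0457, 0.1337]
ee_rot: [[-0.408, -0.913, -0.004], [-0.913, 0.408, -0.001], [0.002, 0.003, -1.0]]
wrist_force: [-0.1, -0.6, -0.5]
gripper_width: 0.006
gripper_force: 0.0
```

```bash
python3 - <<'E'
from station import *
from h import *
s=sense();print(s['time_s'],s['tcp_pos'],s['gripper_width'],s['wrist_force'])
a=capture("scene");w=capture("wrist");o=orange(a["image"]);print(o,plane(a,*o[0][1],.125))
cv2.imwrite("pics/w2.png",w["image"])
# push rows
C=np.array([.556,-.0365]);al=66.;p=C+.09*np.array([np.cos(np.radians(al)),np.sin(np.radians(al))]);cmd=s['tcp_pos'][:2].copy();sp=al;spc=al
out=[]
for d in [1,1.5,2,2.5,3,3.5,4,4.5,5,5.5,6,6.2,6.4,6.4]:
    al+=d;t=C+.09*np.array([np.cos(np.radians(al)),np.sin(np.radians(al))])
    r=np.round((t-cmd)/.025,2);cmd=cmd+r*.025;q=min(1,round((al-spc)/5,2));spc+=5*q
    out.append(f"{r[0]:.2f} {r[1]:.2f} 0 {q:.2f}")
print(";".join(out),cmd,al)
E
```

```text
1.6667 [0.5911877  0.04566201 0.13368629] 0.006427513143243643 [-0.05038729 -0.62885907 -0.46607706]
[([226, 215, 11, 11, 96], array([230.9, 220.1]))] [ 0.55422962 -0.12599173  0.125     ]
-0.00 0.03 0 0.20;-0.09 0.03 0 0.30;-0.12 0.05 0 0.40;-0.14 0.05 0 0.50;-0.19 0.05 0 0.60;-0.21 0.04 0 0.70;-0.25 0.04 0 0.80;-0.28 0.02 0 0.90;-0.32 -0.00 0 1.00;-0.34 -0.04 0 1.00;-0.37 -0.07 0 1.00;-0.37 -0.12 0 1.00;-0.37 -0.16 0 1.00;-0.34 -0.20 0 1.00 [0.5064377  0.03866201] 123.50000000000001
```

View pics/w2.png

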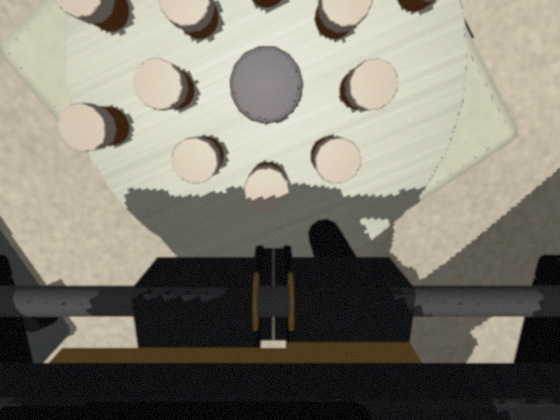

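The fingers are shut and radially aligned, with the hub at (266,84). The post at (320,235) is about 12° ahead, so I'll creep closer before pushing.

Request:
move_arm(targets="-0.05 0.05 0 0.2;-0.05 0.05 0 0.2;-0.05 0 0 0.2;-0.05 0.05 0 0.2;-0.05 0 0 0.2;-0.05 0.05 0 0.2;-0.05 0 0 0.2;-0.05 0.05 0 0.2;-0.05 0 0 0.2;-0.05 0 0 0.2")

```text
time_s: 2.6
tcp_pos: [0.5799, 0.0526, 0.1362]
ee_rot: [[-0.24, -0.971, 0.0], [-0.971, 0.24, 0.0], [-0.0, -0.0, -1.0]]
wrist_force: [0.9, -0.0, 0.1]
gripper_width: 0.01
gripper_force: 0.2
```

```bash
python3 - <<'E'
from station import *
from h import *
s=sense();print(s['time_s'],s['tcp_pos'],s['wrist_force'])
cmd0=cmd=s['tcp_pos'][:2].copy()
C=np.array([.556,-.0365]);al=np.degrees(np.arctan2(*(cmd-C)[::-1]));print(al)
spc=al
out=[]
for d in [1,1.5,2,2.5,3,3.5,4,4.5,5,5.5,6,6.2,6.4,6.4]:
    al+=d;t=C+.09*np.array([np.cos(np.radians(al)),np.sin(np.radians(al))])
    r=np.round((t-cmd)/.025,2);cmd=cmd+r*.025;q=min(1,round((al-spc)/5,2));spc+=5*q
    out.append(f"{r[0]:.2f} {r[1]:.2f} 0 {q:.2f}")
print(";".join(out),cmd,al)
E
```

```text
2.6 [0.57991546 0.05260312 0.13623612] [ 0.94651296 -0.03076014  0.10197645]
74.97579281580215
-0.08 -0.07 0 0.20;-0.10 0.02 0 0.30;-0.12 0.03 0 0.40;-0.15 0.02 0 0.50;-0.19 0.02 0 0.60;-0.22 0.01 0 0.70;-0.25 0.00 0 0.80;-0.28 -0.02 0 0.90;-0.31 -0.05 0 1.00;-0.34 -0.09 0 1.00;-0.35 -0.13 0 1.00;-0.35 -0.18 0 1.00;-0.34 -0.21 0 1.00;-0.31 -0.26 0 1.00 [0.49516546 0.02985312] 132.47579281580215
```

Request:
move_arm(targets="-0.08 -0.02 0 0.2;-0.1 0 0 0.3;-0.12 0.02 0 0.4;-0.16 0.02 0 0.5;-0.19 0.02 0 0.6;-0.22 0.01 0 0.7;-0.25 0 0 0.8;-0.28 -0.02 0 0.9;-0.31 -0.06 0 1;-0.34 -0.1 0 1")

```text
time_s: 3.43
tcp_pos: [0.5284, 0.0493, 0.1362]
ee_rot: [[0.314, -0.949, 0.0], [-0.949, -0.314, 0.0], [-0.0, -0.0, -1.0]]
wrist_force: [-0.1, -0.4, 0.5]
gripper_width: 0.007
gripper_force: 0.0
```

Request:
move_arm(targets="-0.35 -0.14 0 1;-0.35 -0.18 0 1;-0.34 -0.22 0 1;-0.32 -0.26 0 1;0 0.1 0.2 0;0.3 0.2 0.9 0;0.6 0.2 0.9 0;1 0.2 0 0;1 0.2 0 0;1 0.1 0 0")

```text
time_s: 4.27
tcp_pos: [0.5939, 0.0553, 0.1876]
ee_rot: [[0.615, -0.789, 0.002], [-0.789, -0.615, 0.001], [0.001, -0.002, -1.0]]
wrist_force: [0.1, 0.6, -0.3]
gripper_width: 0.005
gripper_force: 0.0
```

```bash
cat > look.py <<'E'
import sys,json,os
from station import *
from h import *
C=np.array([.556,-.0365])
def obs(names):
    L=json.load(open("log.json")) if os.path.exists("log.json") else []
    for n in names:
        s=sense();c=capture(n)
        if n=="wrist":c=wcam(c,s)
        o=orange(c["image"])
        o=[x for x in o if x[0][4]>(300 if n=="wrist" else 30)]
        if not o:print(n,"none");continue
        m=max(o,key=lambda x:x[0][4]);p=plane(c,*m[1],.127 if n=="wrist" else .125)[:2]-C
        e=[s["time_s"],float(np.degrees(np.arctan2(p[1],p[0]))),float(np.hypot(*p)),n];L.append(e)
        print(np.round(e[:3],3),n,m[0],"tcp",s["tcp_pos"].round(4))
    json.dump(L,open("log.json","w"))
    return L
E
python3 - <<'E'
from look import *
obs(["scene","wrist","side","scene"])
print(sense()["time_s"],sense()["tcp_pos"])
E
```

```text
[4.267 5.719 0.091] scene [253, 254, 12, 13, 115] tcp [0.5939 0.0553 0.1876]
[4.317 8.894 0.091] wrist [267, 60, 53, 56, 2341] tcp [0.5984 0.0556 0.1868]
side none
[ 4.417 16.66   0.091] scene [260, 255, 12, 12, 117] tcp [0.5936 0.0548 0.1858]
4.4667 [0.59241545 0.05453712 0.18581717]
```

```bash
cat > plan.py <<'E'
from look import *
from scipy.optimize import least_squares
def th(p,t,t0):
    th0,w,k,c=p;t=np.asarray(t)-t0;ts=np.log(1+k*w/c)/k;u=np.minimum(t,ts)
    return th0+(w+c/k)*(1-np.exp(-k*u))/k-c/k*u, np.where(t<ts,(w+c/k)*np.exp(-k*u)-c/k,0)
def go(names,last="",n=10,lead=0.0,maxstep=.9):
    """last: rows of the last move (updates commanded pose); prints next rows"""
    cmd=np.array(json.load(open("cmd.json")))
    for r in last.split(";"):
        if r.strip():cmd=cmd+np.array(r.split()[:3],float)*.025
    json.dump(cmd.tolist(),open("cmd.json","w"))
    L=obs(names);t0=L[0][0];T=np.array([e[0] for e in L]);A=np.degrees(np.unwrap(np.radians([e[1] for e in L])))
    s=np.array([.5 if e[3]=="wrist" else 1.2 for e in L])
    f=lambda p:np.r_[(np.degrees(th(p,T,t0)[0])-A)/s,np.log(p[2]/.08)/.4,np.log(p[3]/.054)/.4]
    q=least_squares(f,[np.radians(A[0]),1.25,.08,.054],bounds=([-9,.1,.005,.005],[9,3,1,1]))
    p=q.x;S=sense();now=S["time_s"];w=th(p,now,t0)[1];ts=t0+np.log(1+p[2]*p[1]/p[3])/p[2]
    tt=np.linspace(t0,ts,5000);t15=tt[th(p,tt,t0)[1]>2*np.pi/15][-1]
    a=th(p,now,t0)[0];v=C+.0905*np.array([np.cos(a),np.sin(a)])
    print("now %.2f w %.3f w0 %.3f k,c %.3f %.3f t15 %.2f stop %.2f resid"%(now,w,p[1],p[2],p[3],t15,ts),np.round((f(p)*np.r_[s,1,1])[-6:-2],1))
    print("err now mm",np.round((S["tcp_pos"][:2]-v)*1e3,1),"cmd-tcp",np.round((cmd-S["tcp_pos"])*1e3,1))
    out=[]
    for i in range(1,n+1):
        a=th(p,now+i/12+lead,t0)[0];g=np.r_[C+.0905*np.array([np.cos(a),np.sin(a)]),.187]
        r=np.clip(np.round((g-cmd)/.025/.02)*.02,-maxstep,maxstep);cmd=cmd+r*.025;out.append("%.2f %.2f %.2f 0"%tuple(r+0.))
    print(";".join(out))
E
echo "[0.5922,0.0543,0.1862]">cmd.json; python3 -c "
from plan import *
go([])"
```

```text
now 4.47 w 1.279 w0 1.311 k,c 0.080 0.054 t15 11.73 stop 17.77 resid [-0.5  0.1 -0.2]
err now mm [-48.6  59.9] cmd-tcp [-0.2 -0.2  0.4]
0.90 -0.90 0.04 0;0.72 -0.80 0.00 0;-0.22 0.30 0.00 0;-0.24 0.28 0.00 0;-0.28 0.26 0.00 0;-0.28 0.22 0.00 0;-0.32 0.18 0.00 0;-0.32 0.16 0.00 0;-0.32 0.12 0.00 0;-0.34 0.10 0.00 0
```

Request:
move_arm(targets="0.4 -0.4 0.04 0;0.4 -0.4 0 0;0.2 -0.2 0 0;0 0.06 0 0;-0.12 0.08 0 0;-0.28 0.22 0 0;-0.32 0.18 0 0;-0.32 0.16 0 0;-0.32 0.12 0 0;-0.34 0.1 0 0")

```text
time_s: 5.3
tcp_pos: [0.5735, 0.053, 0.1875]
ee_rot: [[0.616, -0.787, 0.0], [-0.787, -0.616, 0.0], [0.0, -0.0, -1.0]]
wrist_force: [0.4, 0.4, -0.4]
gripper_width: 0.006
gripper_force: 0.0
```

```bash
python3 -c "
from plan import *
go(['wrist'],'0.4 -0.4 0.04 0;0.4 -0.4 0 0;0.2 -0.2 0 0;0 0.06 0 0;-0.12 0.08 0 0;-0.28 0.22 0 0;-0.32 0.18 0 0;-0.32 0.16 0 0;-0.32 0.12 0 0;-0.34 0.1 0 0')"
```

```text
[ 5.3   78.796  0.088] wrist [255, 213, 46, 38, 1122] tcp [0.5735 0.053  0.1875]
now 5.35 w 1.157 w0 1.323 k,c 0.080 0.054 t15 11.81 stop 17.86 resid [-0.5  0.1 -0.2 -0. ]
err now mm [ 3.6 -0. ] cmd-tcp [ 2.6 -0.8 -0.3]
-0.60 0.06 0.00 0;-0.34 0.00 0.00 0;-0.34 -0.04 0.00 0;-0.32 -0.06 0.00 0;-0.32 -0.08 0.00 0;-0.32 -0.14 0.00 0;-0.28 -0.14 0.00 0;-0.28 -0.16 0.00 0;-0.26 -0.20 0.00 0;-0.22 -0.22 0.00 0
```

Request:
move_arm(targets="-0.6 0.06 0 0;-0.34 0 0 0;-0.34 -0.04 0 0;-0.32 -0.06 0 0;-0.32 -0.08 0 0;-0.32 -0.14 0 0;-0.28 -0.14 0 0;-0.28 -0.16 0 0;-0.26 -0.2 0 0;-0.22 -0.22 0 0")

```text
time_s: 6.18
tcp_pos: [0.492, 0.0272, 0.1873]
ee_rot: [[0.616, -0.788, 0.0], [-0.788, -0.616, -0.0], [0.0, 0.0, -1.0]]
wrist_force: [0.2, -0.1, -0.2]
gripper_width: 0.006
gripper_force: 0.0
```

```bash
sed -i 's/    return \[(s\[i\].*/    return [(s[i][:5].tolist(),np.array(cv2.minEnclosingCircle(cv2.findNonZero((l==i).astype("uint8")))[0])) for i in range(1,n) if s[i][4]>15]/' h.py
python3 -c "
from plan import *
go(['wrist'],'-0.6 0.06 0 0;-0.34 0 0 0;-0.34 -0.04 0 0;-0.32 -0.06 0 0;-0.32 -0.08 0 0;-0.32 -0.14 0 0;-0.28 -0.14 0 0;-0.28 -0.16 0 0;-0.26 -0.2 0 0;-0.22 -0.22 0 0',lead=.02)"
```

```text
wrist none
now 6.23 w 1.033 w0 1.323 k,c 0.080 0.054 t15 11.81 stop 17.86 resid [-0.5  0.1 -0.2 -0. ]
err now mm [1.7 1.8] cmd-tcp [ 1.8  1.4 -0. ]
-0.38 -0.42 0.00 0;-0.18 -0.26 0.00 0;-0.14 -0.26 0.00 0;-0.12 -0.28 0.00 0;-0.10 -0.26 0.00 0;-0.08 -0.30 0.00 0;-0.06 -0.28 0.00 0;-0.02 -0.28 0.00 0;0.00 -0.28 0.00 0;0.00 -0.28 0.00 0
```

```bash
sed -i 's/^        o=orange/        cv2.imwrite("pics\/last_%s.png"%n,c["image"])\n        o=orange/' look.py
python3 -c "
from plan import *
go(['scene','wrist'],lead=.02)"
```

```text
scene none
wrist none
now 6.33 w 1.019 w0 1.323 k,c 0.080 0.054 t15 11.81 stop 17.86 resid [-0.5  0.1 -0.2 -0. ]
err now mm [9.2 9.8] cmd-tcp [ 0.2  0.5 -0.2]
-0.58 -0.72 0.00 0;-0.14 -0.28 0.00 0;-0.12 -0.26 0.00 0;-0.10 -0.28 0.00 0;-0.08 -0.28 0.00 0;-0.04 -0.30 0.00 0;-0.02 -0.28 0.00 0;0.00 -0.28 0.00 0;0.02 -0.28 0.00 0;0.04 -0.26 0.00 0
```

View pics/last_wrist.png

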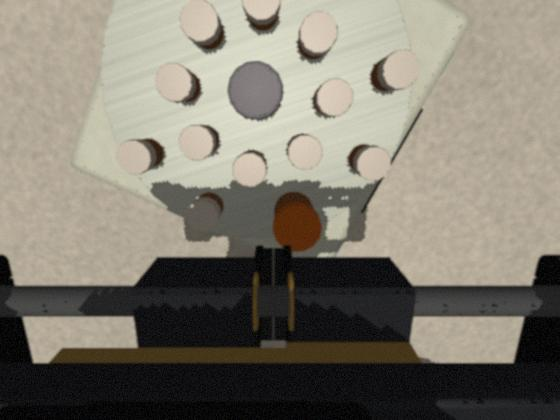

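The cap is in the gripper's shadow at (297,222) and is just darker, so the mask needs a lower brightness limit.

```bash
python3 -c "
import cv2
h=cv2.cvtColor(cv2.imread('pics/last_wrist.png'),cv2.COLOR_BGR2HSV)
for v in range(190,256,6):print(v,h[v,297],h[v,285])
"; sed -i 's/(3,150,90)/(3,150,V)/;s/def orange(im,roi=None)/def orange(im,V=90)/' h.py
sed -i 's/o=orange(c\["image"\])/o=orange(c["image"],60 if n=="wrist" else 90)/' look.py
python3 -c "
from h import *
print([x for x in orange(cv2.imread('pics/last_wrist.png'),60) if x[0][4]>200])
print([x for x in orange(cv2.imread('pics/last_wrist.png'),75) if x[0][4]>200])"
```

```text
190 [30 26 87] [26 19 95]
196 [ 12 156  59] [ 15 227  55]
202 [ 10 189  73] [ 15 217  53]
208 [ 12 214  88] [ 14 252  78]
214 [ 12 211  93] [ 14 249  86]
220 [ 13 252  86] [ 11 192  89]
226 [ 13 241  88] [ 14 252  87]
232 [ 14 234  87] [ 12 227  90]
238 [ 13 246  87] [ 11 221  89]
244 [ 12 212  90] [ 11 213  79]
250 [ 10 174  85] [114 142   9]
[([274, 200, 47, 51, 1860], array([296.5, 225. ]))]
[([274, 202, 47, 49, 1757], array([296.72286987, 226.17668152]))]
```

```bash
sed -i 's/,60 if n/,72 if n/' look.py; python3 -c "
from plan import *
s=sense();s['time_s'];w=capture('wrist');c=wcam(w,s)
I=cv2.imread('pics/last_wrist.png');L=json.load(open('log.json'))
for t,im in((6.2833,I),(s['time_s'],w['image'])):
    m=max(orange(im,72),key=lambda x:x[0][4]);p=plane(c,*m[1],.127)[:2]-C
    L.append([t,float(np.degrees(np.arctan2(p[1],p[0]))),float(np.hypot(*p)),'wrist']);print(L[-1])
json.dump(L,open('log.json','w'))
go([],lead=.02)"
```

```text
[6.2833, 145.15725922282445, 0.08699305785026318, 'wrist']
[6.3333, 148.49221506183082, 0.08754590274465045, 'wrist']
now 6.38 w 1.114 w0 1.303 k,c 0.044 0.036 t15 16.48 stop 25.85 resid [-0.5  0.6 -0.1 -0.2]
err now mm [16.4 20.8] cmd-tcp [-0.2  0.3 -0.2]
-0.82 -0.90 0.00 0;-0.12 -0.64 0.00 0;-0.08 -0.32 0.00 0;-0.04 -0.32 0.00 0;-0.02 -0.32 0.00 0;0.00 -0.32 0.00 0;0.04 -0.32 0.00 0;0.06 -0.32 0.00 0;0.10 -0.30 0.00 0;0.10 -0.30 0.00 0
```

Request:
move_arm(targets="-0.6 -0.8 0 0;-0.34 -0.74 0 0;-0.08 -0.32 0 0;-0.04 -0.32 0 0;-0.02 -0.32 0 0;0 -0.32 0 0;0.04 -0.32 0 0;0.06 -0.32 0 0;0.1 -0.3 0 0;0.1 -0.3 0 0")

```text
time_s: 7.22
tcp_pos: [0.4737, -0.0745, 0.1872]
ee_rot: [[0.616, -0.788, 0.0], [-0.788, -0.616, -0.0], [0.0, -0.0, -1.0]]
wrist_force: [0.1, -0.2, 0.4]
gripper_width: 0.005
gripper_force: 0.0
```

```bash
python3 -c "
from plan import *
go(['wrist'],'-0.6 -0.8 0 0;-0.34 -0.74 0 0;-0.08 -0.32 0 0;-0.04 -0.32 0 0;-0.02 -0.32 0 0;0 -0.32 0 0;0.04 -0.32 0 0;0.06 -0.32 0 0;0.1 -0.3 0 0;0.1 -0.3 0 0',lead=.02)"
```

```text
[ 7.21700e+00 -1.57036e+02  8.90000e-02] wrist [247, 214, 47, 42, 1282] tcp [ 0.4737 -0.0745  0.1872]
now 7.27 w 1.040 w0 1.304 k,c 0.044 0.036 t15 16.44 stop 25.78 resid [ 0.6 -0.1 -0.2  0. ]
err now mm [-0.5  0.9] cmd-tcp [-0.9  1.5  0. ]
0.24 -0.44 0.00 0;0.18 -0.26 0.00 0;0.20 -0.22 0.00 0;0.20 -0.22 0.00 0;0.24 -0.20 0.00 0;0.24 -0.18 0.00 0;0.26 -0.16 0.00 0;0.26 -0.14 0.00 0;0.28 -0.10 0.00 0;0.28 -0.10 0.00 0
```

Model locks on well.

Request:
move_arm(targets="0.24 -0.44 0 0;0.18 -0.26 0 0;0.2 -0.22 0 0;0.2 -0.22 0 0;0.24 -0.2 0 0;0.24 -0.18 0 0;0.26 -0.16 0 0;0.26 -0.14 0 0;0.28 -0.1 0 0;0.28 -0.1 0 0")

```text
time_s: 8.1
tcp_pos: [0.5335, -0.1244, 0.1872]
ee_rot: [[0.616, -0.788, -0.0], [-0.788, -0.616, 0.0], [-0.0, -0.0, -1.0]]
wrist_force: [0.5, 0.3, 0.2]
gripper_width: 0.003
gripper_force: 0.0
```

```bash
python3 -c "
from plan import *
go(['wrist'],'0.24 -0.44 0 0;0.18 -0.26 0 0;0.2 -0.22 0 0;0.2 -0.22 0 0;0.24 -0.2 0 0;0.24 -0.18 0 0;0.26 -0.16 0 0;0.26 -0.14 0 0;0.28 -0.1 0 0;0.28 -0.1 0 0',lead=.02,n=20)"
```

```text
[ 8.10000e+00 -1.08973e+02  9.30000e-02] wrist [259, 220, 46, 37, 1110] tcp [ 0.5335 -0.1244  0.1872]
now 8.15 w 0.931 w0 1.323 k,c 0.051 0.043 t15 14.77 stop 22.60 resid [ 0.  -0.1 -0.9  0.5]
err now mm [ 3.5 -1.2] cmd-tcp [-2.1  0.5  0. ]
0.28 -0.06 0.00 0;0.28 -0.04 0.00 0;0.26 -0.02 0.00 0;0.28 0.02 0.00 0;0.28 0.02 0.00 0;0.26 0.04 0.00 0;0.26 0.06 0.00 0;0.24 0.08 0.00 0;0.24 0.10 0.00 0;0.24 0.10 0.00 0;0.22 0.14 0.00 0;0.22 0.14 0.00 0;0.20 0.16 0.00 0;0.18 0.16 0.00 0;0.18 0.18 0.00 0;0.16 0.18 0.00 0;0.14 0.20 0.00 0;0.12 0.20 0.00 0;0.12 0.22 0.00 0;0.10 0.20 0.00 0
```

Request:
move_arm(targets="0.28 -0.06 0 0;0.28 -0.04 0 0;0.26 -0.02 0 0;0.28 0.02 0 0;0.28 0.02 0 0;0.26 0.04 0 0;0.26 0.06 0 0;0.24 0.08 0 0;0.24 0.1 0 0;0.24 0.1 0 0")

```text
time_s: 8.98
tcp_pos: [0.5988, -0.1164, 0.1872]
ee_rot: [[0.616, -0.788, -0.0], [-0.788, -0.616, 0.0], [-0.0, 0.0, -1.0]]
wrist_force: [1.0, -0.3, -0.6]
gripper_width: 0.005
gripper_force: 0.0
```

```bash
python3 -c "
from plan import *
go(['wrist','scene'],'0.28 -0.06 0 0;0.28 -0.04 0 0;0.26 -0.02 0 0;0.28 0.02 0 0;0.28 0.02 0 0;0.26 0.04 0 0;0.26 0.06 0 0;0.24 0.08 0 0;0.24 0.1 0 0;0.24 0.1 0 0',lead=.02,n=10)
L=[e for e in json.load(open('log.json'))];X=np.array([[C[0]+e[2]*np.cos(np.radians(e[1])),C[1]+e[2]*np.sin(np.radians(e[1]))] for e in L if e[3]=='wrist'])
print(least_squares(lambda c:np.hypot(*(X-c).T)-.09,C).x)"
```

```text
[  8.983 -67.012   0.092] wrist [264, 211, 47, 46, 1555] tcp [ 0.5988 -0.1164  0.1872]
scene none
now 9.08 w 0.810 w0 1.342 k,c 0.050 0.057 t15 13.55 stop 19.77 resid [ 0.2 -1.1 -0.9  0.9]
err now mm [-0.1 -0.2] cmd-tcp [-0.9 -0.5  0.1]
0.30 0.18 0.00 0;0.20 0.14 0.00 0;0.18 0.14 0.00 0;0.18 0.16 0.00 0;0.16 0.18 0.00 0;0.14 0.18 0.00 0;0.14 0.18 0.00 0;0.12 0.18 0.00 0;0.10 0.20 0.00 0;0.10 0.20 0.00 0
[ 0.55748201 -0.03911741]
```

```bash
python3 - <<'E'
import json,numpy as np
L=json.load(open('log.json'));N=np.array([.557,-.039])
for e in L:
    x=np.array([.556,-.0365])+e[2]*np.array([np.cos(np.radians(e[1])),np.sin(np.radians(e[1]))])-N
    e[1]=float(np.degrees(np.arctan2(x[1],x[0])));e[2]=float(np.hypot(*x))
L=[e for e in L if e[3]=='wrist'];json.dump(L,open('log.json','w'))
E
sed -i 's/^C=.*/C=np.array([.557,-.039])/' look.py
python3 -c "
from plan import *
go([],lead=.02,n=10)
print([round(e[2],4) for e in json.load(open('log.json'))])"
```

```text
now 9.08 w 0.831 w0 1.299 k,c 0.050 0.046 t15 14.47 stop 22.02 resid [ 0.3 -0.6 -0.8  0.6]
err now mm [-0.9  2.4] cmd-tcp [-0.9 -0.5  0.1]
0.34 0.08 0.00 0;0.20 0.14 0.00 0;0.20 0.16 0.00 0;0.16 0.16 0.00 0;0.18 0.18 0.00 0;0.14 0.18 0.00 0;0.14 0.20 0.00 0;0.12 0.20 0.00 0;0.12 0.20 0.00 0;0.08 0.20 0.00 0
[0.0901, 0.0899, 0.0893, 0.0897, 0.0888, 0.0905, 0.0897]
```

Request:
move_arm(targets="0.34 0.08 0 0;0.2 0.14 0 0;0.2 0.16 0 0;0.16 0.16 0 0;0.18 0.18 0 0;0.14 0.18 0 0;0.14 0.2 0 0;0.12 0.2 0 0;0.12 0.2 0 0;0.08 0.2 0 0")

```text
time_s: 9.92
tcp_pos: [0.6406, -0.0736, 0.1872]
ee_rot: [[0.616, -0.788, 0.0], [-0.788, -0.616, 0.0], [0.0, -0.0, -1.0]]
wrist_force: [0.0, -0.4, 0.7]
gripper_width: 0.005
gripper_force: 0.0
```

```bash
python3 -c "
from plan import *
go(['wrist'],'0.34 0.08 0 0;0.2 0.14 0 0;0.2 0.16 0 0;0.16 0.16 0 0;0.18 0.18 0 0;0.14 0.18 0 0;0.14 0.2 0 0;0.12 0.2 0 0;0.12 0.2 0 0;0.08 0.2 0 0',lead=.02)"
```

```text
[  9.917 -26.304   0.091] wrist [258, 206, 47, 47, 1617] tcp [ 0.6406 -0.0736  0.1872]
now 9.97 w 0.733 w0 1.309 k,c 0.044 0.057 t15 13.77 stop 20.09 resid [-0.5 -1.  -0.4  0.7]
err now mm [0.9 2.2] cmd-tcp [-0.7 -1.3 -0. ]
0.10 0.22 0.00 0;0.06 0.20 0.00 0;0.04 0.22 0.00 0;0.04 0.20 0.00 0;0.04 0.22 0.00 0;0.00 0.20 0.00 0;0.02 0.20 0.00 0;-0.02 0.20 0.00 0;-0.02 0.22 0.00 0;-0.02 0.18 0.00 0
```

Request:
move_arm(targets="0.1 0.22 0 0;0.06 0.2 0 0;0.04 0.22 0 0;0.04 0.2 0 0;0.04 0.22 0 0;0 0.2 0 0;0.02 0.2 0 0;-0.02 0.2 0 0;-0.02 0.22 0 0;-0.02 0.18 0 0")

```text
time_s: 10.8
tcp_pos: [0.6461, -0.0221, 0.1872]
ee_rot: [[0.616, -0.788, -0.0], [-0.788, -0.616, 0.0], [-0.0, 0.0, -1.0]]
wrist_force: [0.7, 0.2, -1.1]
gripper_width: 0.006
gripper_force: 0.0
```

```bash
python3 -c "
from plan import *
go(['wrist'],'0.1 0.22 0 0;0.06 0.2 0 0;0.04 0.22 0 0;0.04 0.2 0 0;0.04 0.22 0 0;0 0.2 0 0;0.02 0.2 0 0;-0.02 0.2 0 0;-0.02 0.22 0 0;-0.02 0.18 0 0',lead=.02)"
```

```text
[10.8    8.199  0.091] wrist [253, 206, 47, 43, 1613] tcp [ 0.6461 -0.0221  0.1872]
now 10.85 w 0.643 w0 1.312 k,c 0.038 0.066 t15 13.46 stop 19.18 resid [-1.  -0.5  0.1  0.5]
err now mm [0.1 1. ] cmd-tcp [ 0.1 -1.2 -0.1]
-0.06 0.24 0.00 0;-0.06 0.18 0.00 0;-0.06 0.18 0.00 0;-0.06 0.18 0.00 0;-0.08 0.16 0.00 0;-0.08 0.16 0.00 0;-0.10 0.16 0.00 0;-0.08 0.14 0.00 0;-0.12 0.14 0.00 0;-0.10 0.14 0.00 0
```

Request:
move_arm(targets="-0.06 0.24 0 0;-0.06 0.18 0 0;-0.06 0.18 0 0;-0.06 0.18 0 0;-0.08 0.16 0 0;-0.08 0.16 0 0;-0.1 0.16 0 0;-0.08 0.14 0 0;-0.12 0.14 0 0;-0.1 0.14 0 0")

```text
time_s: 11.68
tcp_pos: [0.6259, 0.0196, 0.1873]
ee_rot: [[0.616, -0.788, -0.0], [-0.788, -0.616, 0.0], [-0.0, 0.0, -1.0]]
wrist_force: [0.8, -0.0, 0.0]
gripper_width: 0.002
gripper_force: 0.0
```

```bash
python3 -c "
from plan import *
go(['wrist'],'-0.06 0.24 0 0;-0.06 0.18 0 0;-0.06 0.18 0 0;-0.06 0.18 0 0;-0.08 0.16 0 0;-0.08 0.16 0 0;-0.1 0.16 0 0;-0.08 0.14 0 0;-0.12 0.14 0 0;-0.1 0.14 0 0',lead=.02)"
```

```text
[11.683 38.896  0.091] wrist [250, 208, 47, 40, 1523] tcp [0.6259 0.0196 0.1873]
now 11.73 w 0.561 w0 1.313 k,c 0.036 0.068 t15 13.38 stop 18.91 resid [-0.5  0.1  0.3  0.2]
err now mm [-0.1  0.1] cmd-tcp [ 0.7 -0.8 -0.1]
-0.16 0.18 0.00 0;-0.12 0.12 0.00 0;-0.12 0.10 0.00 0;-0.12 0.10 0.00 0;-0.14 0.10 0.00 0;-0.12 0.10 0.00 0;-0.14 0.08 0.00 0;-0.12 0.08 0.00 0;-0.14 0.06 0.00 0;-0.14 0.06 0.00 0
```

Request:
move_arm(targets="-0.16 0.18 0 0;-0.12 0.12 0 0;-0.12 0.1 0 0;-0.12 0.1 0 0;-0.14 0.1 0 0;-0.12 0.1 0 0;-0.14 0.08 0 0;-0.12 0.08 0 0;-0.14 0.06 0 0;-0.14 0.06 0 0")

```text
time_s: 12.57
tcp_pos: [0.5929, 0.0439, 0.1873]
ee_rot: [[0.616, -0.788, 0.0], [-0.788, -0.616, 0.0], [-0.0, -0.0, -1.0]]
wrist_force: [0.2, -0.2, -0.1]
gripper_width: 0.001
gripper_force: 0.0
```

```bash
python3 -c "
from plan import *
go(['wrist'],'-0.16 0.18 0 0;-0.12 0.12 0 0;-0.12 0.1 0 0;-0.12 0.1 0 0;-0.14 0.1 0 0;-0.12 0.1 0 0;-0.14 0.08 0 0;-0.12 0.08 0 0;-0.14 0.06 0 0;-0.14 0.06 0 0',lead=.02,n=20)"
```

```text
[12.567 66.185  0.091] wrist [250, 211, 47, 39, 1414] tcp [0.5929 0.0439 0.1873]
now 12.62 w 0.487 w0 1.313 k,c 0.038 0.066 t15 13.44 stop 19.12 resid [ 0.1  0.3  0.3 -0.2]
err now mm [ 0.6 -0.5] cmd-tcp [ 0.9 -0.3 -0.1]
-0.22 0.10 0.00 0;-0.14 0.04 0.00 0;-0.14 0.04 0.00 0;-0.14 0.04 0.00 0;-0.12 0.02 0.00 0;-0.14 0.02 0.00 0;-0.14 0.02 0.00 0;-0.12 0.02 0.00 0;-0.14 0.00 0.00 0;-0.12 0.00 0.00 0;-0.12 0.00 0.00 0;-0.12 0.00 0.00 0;-0.12 0.00 0.00 0;-0.12 -0.02 0.00 0;-0.12 -0.02 0.00 0;-0.12 -0.02 0.00 0;-0.10 -0.02 0.00 0;-0.10 -0.02 0.00 0;-0.12 -0.04 0.00 0;-0.10 -0.02 0.00 0
```

Prediction is good, so I'll do two calls per look.

Request:
move_arm(targets="-0.22 0.1 0 0;-0.14 0.04 0 0;-0.14 0.04 0 0;-0.14 0.04 0 0;-0.12 0.02 0 0;-0.14 0.02 0 0;-0.14 0.02 0 0;-0.12 0.02 0 0;-0.14 0 0 0;-0.12 0 0 0")

```text
time_s: 13.45
tcp_pos: [0.5574, 0.0513, 0.1873]
ee_rot: [[0.616, -0.788, -0.0], [-0.788, -0.616, -0.0], [-0.0, 0.0, -1.0]]
wrist_force: [-0.4, 0.3, -1.1]
gripper_width: 0.002
gripper_force: 0.0
```

Request:
move_arm(targets="-0.12 0 0 0;-0.12 0 0 0;-0.12 0 0 0;-0.12 -0.02 0 0;-0.12 -0.02 0 0;-0.12 -0.02 0 0;-0.1 -0.02 0 0;-0.1 -0.02 0 0;-0.12 -0.04 0 0;-0.1 -0.02 0 0")

```text
time_s: 14.28
tcp_pos: [0.5289, 0.0472, 0.1873]
ee_rot: [[0.616, -0.788, -0.0], [-0.788, -0.616, 0.0], [-0.0, 0.0, -1.0]]
wrist_force: [0.6, -0.7, -0.4]
gripper_width: 0.005
gripper_force: 0.0
```

```bash
python3 -c "
from plan import *
go(['wrist'],'-0.22 0.1 0 0;-0.14 0.04 0 0;-0.14 0.04 0 0;-0.14 0.04 0 0;-0.12 0.02 0 0;-0.14 0.02 0 0;-0.14 0.02 0 0;-0.12 0.02 0 0;-0.14 0 0 0;-0.12 0 0 0;-0.12 0 0 0;-0.12 0 0 0;-0.12 0 0 0;-0.12 -0.02 0 0;-0.12 -0.02 0 0;-0.12 -0.02 0 0;-0.1 -0.02 0 0;-0.1 -0.02 0 0;-0.12 -0.04 0 0;-0.1 -0.02 0 0',lead=.02,n=20)"
```

```text
[1.42830e+01 1.09953e+02 9.00000e-02] wrist [255, 212, 47, 44, 1397] tcp [0.5289 0.0472 0.1873]
now 14.33 w 0.368 w0 1.318 k,c 0.050 0.055 t15 13.65 stop 20.13 resid [ 0.2  0.5  0.5 -0.4]
err now mm [3.4 1.4] cmd-tcp [ 0.7  0.2 -0.1]
-0.30 -0.12 0.00 0;-0.08 -0.04 0.00 0;-0.10 -0.04 0.00 0;-0.10 -0.06 0.00 0;-0.08 -0.04 0.00 0;-0.10 -0.06 0.00 0;-0.08 -0.04 0.00 0;-0.08 -0.06 0.00 0;-0.08 -0.04 0.00 0;-0.08 -0.06 0.00 0;-0.06 -0.06 0.00 0;-0.08 -0.06 0.00 0;-0.06 -0.06 0.00 0;-0.06 -0.06 0.00 0;-0.06 -0.06 0.00 0;-0.06 -0.06 0.00 0;-0.06 -0.04 0.00 0;-0.06 -0.06 0.00 0;-0.04 -0.06 0.00 0;-0.06 -0.06 0.00 0
```

Request:
move_arm(targets="-0.3 -0.12 0 0;-0.08 -0.04 0 0;-0.1 -0.04 0 0;-0.1 -0.06 0 0;-0.08 -0.04 0 0;-0.1 -0.06 0 0;-0.08 -0.04 0 0;-0.08 -0.06 0 0;-0.08 -0.04 0 0;-0.08 -0.06 0 0")

```text
time_s: 15.17
tcp_pos: [0.5021, 0.0332, 0.1872]
ee_rot: [[0.616, -0.788, -0.0], [-0.788, -0.616, -0.0], [-0.0, 0.0, -1.0]]
wrist_force: [0.7, 0.0, -0.5]
gripper_width: 0.008
gripper_force: 0.0
```

Request:
move_arm(targets="-0.06 -0.06 0 0;-0.08 -0.06 0 0;-0.06 -0.06 0 0;-0.06 -0.06 0 0;-0.06 -0.06 0 0;-0.06 -0.06 0 0;-0.06 -0.04 0 0;-0.06 -0.06 0 0;-0.04 -0.06 0 0;-0.06 -0.06 0 0")

```text
time_s: 16.0
tcp_pos: [0.4872, 0.0187, 0.1873]
ee_rot: [[0.616, -0.788, 0.0], [-0.788, -0.616, 0.0], [0.0, -0.0, -1.0]]
wrist_force: [-0.0, 0.2, -0.6]
gripper_width: 0.001
gripper_force: 0.0
```

```bash
python3 -c "
from plan import *
go(['wrist'],'-0.3 -0.12 0 0;-0.08 -0.04 0 0;-0.1 -0.04 0 0;-0.1 -0.06 0 0;-0.08 -0.04 0 0;-0.1 -0.06 0 0;-0.08 -0.04 0 0;-0.08 -0.06 0 0;-0.08 -0.04 0 0;-0.08 -0.06 0 0;-0.06 -0.06 0 0;-0.08 -0.06 0 0;-0.06 -0.06 0 0;-0.06 -0.06 0 0;-0.06 -0.06 0 0;-0.06 -0.06 0 0;-0.06 -0.04 0 0;-0.06 -0.06 0 0;-0.04 -0.06 0 0;-0.06 -0.06 0 0',lead=.02,n=20)"
```

```text
[1.60000e+01 1.42552e+02 8.90000e-02] wrist [255, 209, 47, 44, 1506] tcp [0.4872 0.0187 0.1873]
now 16.05 w 0.265 w0 1.323 k,c 0.058 0.047 t15 13.75 stop 20.88 resid [ 0.4  0.5  0.4 -0.4]
err now mm [2.  2.9] cmd-tcp [ 0.4  0.4 -0. ]
-0.16 -0.20 0.00 0;-0.04 -0.08 0.00 0;-0.04 -0.06 0.00 0;-0.04 -0.06 0.00 0;-0.04 -0.06 0.00 0;-0.04 -0.06 0.00 0;-0.02 -0.06 0.00 0;-0.04 -0.06 0.00 0;-0.02 -0.06 0.00 0;-0.04 -0.06 0.00 0;-0.02 -0.06 0.00 0;-0.02 -0.06 0.00 0;-0.04 -0.04 0.00 0;-0.02 -0.06 0.00 0;-0.02 -0.06 0.00 0;-0.02 -0.04 0.00 0;-0.02 -0.06 0.00 0;0.00 -0.04 0.00 0;-0.02 -0.06 0.00 0;-0.02 -0.04 0.00 0
```

Request:
move_arm(targets="-0.16 -0.2 0 0;-0.04 -0.08 0 0;-0.04 -0.06 0 0;-0.04 -0.06 0 0;-0.04 -0.06 0 0;-0.04 -0.06 0 0;-0.02 -0.06 0 0;-0.04 -0.06 0 0;-0.02 -0.06 0 0;-0.04 -0.06 0 0")

```text
time_s: 16.88
tcp_pos: [0.4752, -0.0003, 0.1872]
ee_rot: [[0.616, -0.788, 0.0], [-0.788, -0.616, -0.0], [0.0, 0.0, -1.0]]
wrist_force: [0.3, -0.0, -0.2]
gripper_width: 0.005
gripper_force: 0.0
```

Request:
move_arm(targets="-0.02 -0.06 0 0;-0.02 -0.06 0 0;-0.04 -0.04 0 0;-0.02 -0.06 0 0;-0.02 -0.06 0 0;-0.02 -0.04 0 0;-0.02 -0.06 0 0;0 -0.04 0 0;-0.02 -0.06 0 0;-0.02 -0.04 0 0")

```text
time_s: 17.72
tcp_pos: [0.4702, -0.0134, 0.1873]
ee_rot: [[0.616, -0.788, -0.0], [-0.788, -0.616, -0.0], [0.0, 0.0, -1.0]]
wrist_force: [0.7, 0.0, -0.1]
gripper_width: 0.003
gripper_force: 0.0
```

```bash
python3 -c "
from plan import *
go(['wrist'],'-0.16 -0.2 0 0;-0.04 -0.08 0 0;-0.04 -0.06 0 0;-0.04 -0.06 0 0;-0.04 -0.06 0 0;-0.04 -0.06 0 0;-0.02 -0.06 0 0;-0.04 -0.06 0 0;-0.02 -0.06 0 0;-0.04 -0.06 0 0;-0.02 -0.06 0 0;-0.02 -0.06 0 0;-0.04 -0.04 0 0;-0.02 -0.06 0 0;-0.02 -0.06 0 0;-0.02 -0.04 0 0;-0.02 -0.06 0 0;0 -0.04 0 0;-0.02 -0.06 0 0;-0.02 -0.04 0 0',lead=.02,n=20)"
```

```text
[1.77170e+01 1.64862e+02 8.90000e-02] wrist [252, 208, 47, 42, 1534] tcp [ 0.4702 -0.0134  0.1873]
now 17.77 w 0.171 w0 1.327 k,c 0.062 0.044 t15 13.79 stop 21.23 resid [ 0.4  0.4  0.1 -0.3]
err now mm [0.5 2.2] cmd-tcp [ 0.1  0.3 -0. ]
-0.04 -0.16 0.00 0;-0.02 -0.04 0.00 0;0.00 -0.06 0.00 0;-0.02 -0.04 0.00 0;0.00 -0.04 0.00 0;0.00 -0.04 0.00 0;-0.02 -0.04 0.00 0;0.00 -0.04 0.00 0;0.00 -0.04 0.00 0;-0.02 -0.04 0.00 0;0.00 -0.04 0.00 0;0.00 -0.04 0.00 0;0.00 -0.04 0.00 0;-0.02 -0.02 0.00 0;0.00 -0.04 0.00 0;0.00 -0.02 0.00 0;0.00 -0.04 0.00 0;0.00 -0.02 0.00 0;0.00 -0.04 0.00 0;0.00 -0.02 0.00 0
```

Request:
move_arm(targets="-0.04 -0.16 0 0;-0.02 -0.04 0 0;0 -0.06 0 0;-0.02 -0.04 0 0;0 -0.04 0 0;0 -0.04 0 0;-0.02 -0.04 0 0;0 -0.04 0 0;0 -0.04 0 0;-0.02 -0.04 0 0")

```text
time_s: 18.6
tcp_pos: [0.4673, -0.0268, 0.1873]
ee_rot: [[0.616, -0.788, 0.0], [-0.788, -0.616, -0.0], [0.0, -0.0, -1.0]]
wrist_force: [0.7, -0.0, 0.3]
gripper_width: 0.004
gripper_force: 0.0
```

Request:
move_arm(targets="0 -0.04 0 0;0 -0.04 0 0;0 -0.04 0 0;-0.02 -0.02 0 0;0 -0.04 0 0;0 -0.02 0 0;0 -0.04 0 0;0 -0.02 0 0;0 -0.04 0 0;0 -0.02 0 0")

```text
time_s: 19.43
tcp_pos: [0.4667, -0.0348, 0.1872]
ee_rot: [[0.616, -0.788, 0.0], [-0.788, -0.616, -0.0], [0.0, -0.0, -1.0]]
wrist_force: [-1.2, -0.1, 0.1]
gripper_width: 0.004
gripper_force: 0.0
```

```bash
python3 -c "
from plan import *
go(['wrist'],'-0.04 -0.16 0 0;-0.02 -0.04 0 0;0 -0.06 0 0;-0.02 -0.04 0 0;0 -0.04 0 0;0 -0.04 0 0;-0.02 -0.04 0 0;0 -0.04 0 0;0 -0.04 0 0;-0.02 -0.04 0 0;0 -0.04 0 0;0 -0.04 0 0;0 -0.04 0 0;-0.02 -0.02 0 0;0 -0.04 0 0;0 -0.02 0 0;0 -0.04 0 0;0 -0.02 0 0;0 -0.04 0 0;0 -0.02 0 0',lead=.02,n=20)"
```

```text
[1.94330e+01 1.78222e+02 8.90000e-02] wrist [251, 208, 46, 41, 1504] tcp [ 0.4667 -0.0348  0.1872]
now 19.48 w 0.087 w0 1.330 k,c 0.064 0.043 t15 13.79 stop 21.40 resid [ 0.4  0.2  0.1 -0.3]
err now mm [0.2 1.3] cmd-tcp [-0.   0.1 -0. ]
0.00 -0.10 0.00 0;0.00 -0.02 0.00 0;0.00 -0.02 0.00 0;0.00 -0.02 0.00 0;0.00 -0.02 0.00 0;0.00 -0.02 0.00 0;0.00 -0.02 0.00 0;0.00 -0.02 0.00 0;0.00 -0.02 0.00 0;0.00 0.00 0.00 0;0.00 -0.02 0.00 0;0.00 -0.02 0.00 0;0.00 0.00 0.00 0;0.00 -0.02 0.00 0;0.00 0.00 0.00 0;0.00 0.00 0.00 0;0.00 -0.02 0.00 0;0.00 0.00 0.00 0;0.00 0.00 0.00 0;0.00 -0.02 0.00 0
```

Request:
move_arm(targets="0 -0.1 0 0;0 -0.02 0 0;0 -0.02 0 0;0 -0.02 0 0;0 -0.02 0 0;0 -0.02 0 0;0 -0.02 0 0;0 -0.02 0 0;0 -0.02 0 0;0 0 0 0")

```text
time_s: 20.32
tcp_pos: [0.4667, -0.0413, 0.1873]
ee_rot: [[0.616, -0.788, 0.0], [-0.788, -0.616, 0.0], [0.0, -0.0, -1.0]]
wrist_force: [0.1, 0.6, -0.0]
gripper_width: 0.01
gripper_force: 0.0
```

Request:
move_arm(targets="0 -0.02 0 0;0 -0.02 0 0;0 0 0 0;0 -0.02 0 0;0 0 0 0;0 0 0 0;0 -0.02 0 0;0 0 0 0;0 0 0 0;0 -0.02 0 0")

```text
time_s: 21.15
tcp_pos: [0.4667, -0.0437, 0.1873]
ee_rot: [[0.616, -0.788, 0.0], [-0.788, -0.616, 0.0], [-0.0, -0.0, -1.0]]
wrist_force: [0.8, 0.5, -0.2]
gripper_width: 0.006
gripper_force: 0.0
```

Request:
move_arm(targets="0 0 0 0;0 0 0 0;0 0 0 0;0 0 0 0;0 0 0 0;0 0 0 0;0 0 0 0;0 0 0 0;0 0 0 0;0 0 0 0")

```text
time_s: 21.98
tcp_pos: [0.4667, -0.0437, 0.1873]
ee_rot: [[0.616, -0.788, 0.0], [-0.788, -0.616, 0.0], [-0.0, -0.0, -1.0]]
wrist_force: [-0.0, 0.1, -0.9]
gripper_width: 0.003
gripper_force: 0.0
```

```bash
python3 -c "
from plan import *
go(['wrist'],'0 -0.1 0 0;0 -0.32 0 0',n=2)"
```

```text
[ 2.19830e+01 -1.76742e+02  8.90000e-02] wrist [249, 210, 48, 40, 1470] tcp [ 0.4667 -0.0437  0.1873]
now 22.03 w 0.000 w0 1.331 k,c 0.065 0.042 t15 13.79 stop 21.43 resid [ 0.2  0.1 -0.1 -0.1]
err now mm [0.1 0.3] cmd-tcp [-0.  -1.5 -0. ]
0.00 0.04 0.00 0;0.00 0.00 0.00 0
```

Request:
move_arm(targets="0 0 0 0;0 0 0 0;0 0 0 0;0 0 0 0;0 0 0 0;0 0 0 0;0 0 0 0;0 0 0 0;0 0 0 0;0 0 0 0")

```text
time_s: 22.87
tcp_pos: [0.4667, -0.0437, 0.1873]
ee_rot: [[0.616, -0.788, -0.0], [-0.788, -0.616, -0.0], [0.0, 0.0, -1.0]]
wrist_force: [-1.1, -0.0, 0.3]
gripper_width: 0.008
gripper_force: 0.0
```

```bash
python3 -c "
from plan import *
go(['wrist'],n=2)"
```

```text
[ 2.28670e+01 -1.76651e+02  8.90000e-02] wrist [249, 209, 48, 41, 1471] tcp [ 0.4667 -0.0437  0.1873]
now 22.92 w 0.000 w0 1.331 k,c 0.065 0.042 t15 13.79 stop 21.44 resid [ 0.1 -0.1 -0.  -0.1]
err now mm [0.1 0.4] cmd-tcp [-0.  -1.5 -0. ]
0.00 0.04 0.00 0;0.00 0.00 0.00 0
```

Request:
move_arm(targets="0 0 0 0;0 0 0 0;0 0 0 0;0 0 0 0;0 0 0 0;0 0 0 0;0 0 0 0;0 0 0 0;0 0 0 0;0 0 0 0")

```text
time_s: 23.75
tcp_pos: [0.4667, -0.0437, 0.1872]
ee_rot: [[0.616, -0.788, -0.0], [-0.788, -0.616, 0.0], [-0.0, 0.0, -1.0]]
wrist_force: [-0.4, 0.1, 0.4]
gripper_width: 0.004
gripper_force: 0.0
```

```bash
python3 -c "
from plan import *
go(['wrist'],n=1)
print(finish_job())"
```

```text
[ 2.37500e+01 -1.76745e+02  8.90000e-02] wrist [249, 209, 47, 41, 1469] tcp [ 0.4667 -0.0437  0.1872]
now 23.80 w 0.000 w0 1.331 k,c 0.065 0.042 t15 13.79 stop 21.45 resid [-0.1 -0.  -0.1 -0. ]
err now mm [0.1 0.4] cmd-tcp [-0.1 -1.5 -0.1]
0.00 0.04 0.00 0
the job is handed in; nothing more can be done
None
```

Job handed in: the carousel was pushed to about one turn in 4.7 s and coasted untouched to a stop at about 21.4 s; the gripper first reached the orange cap at about 5 s, slipped to about 2.6 cm off it at 6.4 s while I fixed the cap detection, then stayed within 2 cm from about 6.6 s, some 7 s before it slowed to a turn in 15 s, and finished hovering 6 cm above it, touching nothing.

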